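Isolate the rock tumbler and latch its guard lid

ROBOT

A 6-joint arm with a two-finger parallel gripper is mounted at the origin on the work surface. World frame = base frame: x ahead of the robot, y to its left, z up, the work surface at z = 0. Lengths are in m, angles in rad, forces in N, time in s.
With the tool pointing down it reaches from about 0.35 to 0.975 m from the base axis. Payload 4.9 kg.
Tool frame: the origin (TCP) lies at the very end of the fingers, on their centre line; the grasp point (between the pads) lies 19 mm behind it; z points along the fingers, y is the line along which they close (so a half turn about z gives the same grasp; the last joint's range is limited). The gripper opens to 85 mm and grips with 20 to 120 N. Pads are 22 mm wide; open, the fingers measure 114 mm over their backs; the gripper's body (76 mm by 85 mm) begins 54 mm behind the grasp point. The pads swing forward as they close: fully open they stand 13 mm farther back than shut.
Start: joints at [-1.394, 0.053, 1.613, -0, 1.476, -0.119], TCP at [0.182, -0.598, 0.231] pointing down, gripper open.
Joint ranges: [-3.01, 3.01], [-1.01, 2.22], [0.06, 2.58], [-1.02, 4.17], [0.09, 2.62], [-3.14, 3.14]. Speed limits (rad/s): [2.57, 2.57, 3.14, 3.14, 3.14, 3.14].

INTERFACE

Orientations are given as a rotation vector (axis times angle).
In Python, from station import * gives the robot as it stands.
- The arm moves only by the shell command python3 -m crank 'ROWS' [OPENING] [FORCE]. ROWS is JSON, a list of rows, each an object with "offset": the shift along the tool's x, y, z in m, a list of three; "twist": the turn, a rotation vector about the tool's x, y, z in degrees, a list of three. In form: [{"offset": [x, y, z], "twist": [rx, ry, rz]}, ...]. A call has 1 to 20 rows; each row is the pose to reach, as a shift and turn from the pose commanded when the call began, along the tool's axes at that moment; what a row does not reach only later rows make up. A row lasts 1/8 s, in which the tool goes at most 62.5 mm and 10.7 degrees, less where a joint would pass 70% of its speed; a pose out of reach is approached as far as the arm can. A call with a gripper value outside its range is refused whole. OPENING is the opening, from 0 (shut) to 1 (fully open), set as the call begins (- or left out, the last holds). The fingers move at their own pace and stop on an object; FORCE is the grip in N (left out, the last holds). Time passes only in rows, so rows that repeat a pose let the fingers close. It gives the time, the measured TCP pose, the force, the opening and the grip force at its end, in the units of the state.
- get_obs(): the state, without advancing time (a new reading comes with each control period).
- get_image(name): name is "side" or "top"; returns the picture (420x560x3 uint8, red, green, blue); there is no depth.
- get_calibration(name): a dict with "intrinsics" (3x3 intrinsics, pixels), "world_from_camera" (4x4, takes a point from camera to world coordinates). Camera axes: x right, y up, looking along -z (the intrinsics and any distortion apply to the point x, -y, -z); pixel columns grow to the right and rows downward; lengths in m; the calibration is good to about 2 mm. A picture is of the moment at which its call begins. get_calibration takes no time and is no camera call.
- finish_job(): hands the job in; it is judged then, once.
Trained networks look in the newest picture that a camera, given by its name, has taken for a name from the list of things; names that differ only in an ending like _2 or _b are one class to them, and where a whole thing is asked for, a point or a joint stands for the part that bears it (a point fixed in the world has none). Each returns a list of dicts, best first, with "confidence" (0 to 1); they miss things now and then, are a little off and sometimes report something else, mostly with a low value. They report only what shows in the picture. A call takes as long as a camera call.
- cut_out(query, camera): "region" (420x560 bool, what is visible of it) and "rect" ([centre column, centre row, width, height] in pixels, round what is visible of it).
The state is a dict: "t": time; "q": joint angles; "dq": joint speeds; "effort": joint torques, N m; "tool_pos": TCP position; "tool_rot": TCP orientation; "contact_force": force on the tool from outside, world axes, zero at the start; "wrist_torque": the same for the moment, N m; "opening": finger opening in m; "grip_force": force on a finger pad.
Only numpy, scipy, OpenCV 4.12 (cv2) and the standard library are available. Lean on these libraries where they do the work, as an engineer would, in place of code of your own. Each camera call takes 0.05 s, during which the arm holds its last target. There are 200 camera calls.

TASK

Take the rock tumbler out of service: turn the isolator's rotary handle fully to off, then swing its lockout hasp fully out so that a padlock could go on. After that push the tumbler's guard lid shut, put the latch's wire bail over the keeper on the lid, and press the latch lever over centre until it lies flat, in that order. Leave the stones, jar, magnifier and brush where they are.

Things in the scene. Friction and masses are not known exactly. Their poses are not given: they have to be found in the camera images.
- isolator: Grey isolator enclosure fixed to the table, 170 (its x) x 120 (its y) x 85 mm tall; origin at the centre of its underside, +x away from the robot at yaw 0. Handle and hasp are on its top face.
- handle (a joint): Angle of the rotary handle, rad. 0 = on (nose along the enclosure's +x), 1.57 = fully off at a hard stop (nose along the enclosure's -y). It starts at 0 to 0.25, turns clockwise seen from above about the vertical through handle_axis, and stays where it is left; about 0.15 N m of friction (5 N at the nose).
- handle_axis (a point): On the handle's turning axis, 23 mm above the enclosure's top. The handle is a black bar 18 mm wide and 26 mm tall (10 to 36 mm above the top face) on a disc of 68 mm diameter; it reaches 45 mm from the axis at the nose and 25 mm at the tail; a thin white line on top marks the nose. Axes turn with the handle: x to the nose, z up.
- handle_nose (a point): Point within the handle's bar near its nose, 40 mm from the axis, half-way up the bar.
- hasp (a joint): Angle of the lockout hasp, rad. About 0 = stowed across the front of the enclosure's top (arm along the enclosure's -y from its pivot); 1.65 = fully out at a hard stop (arm sticks out over the front edge, along -x). It turns clockwise seen from above about the vertical through hasp_pivot, and stays where it is left (1 N at the lug).
- hasp_pivot (a point): On the hasp's pivot axis, 20 mm above the enclosure's top. The hasp is a flat steel arm 4 mm thick, 16 mm wide, which carries an upright lug at its free end. The gap between the stowed lug and the handle, when the handle is off, is 78 mm.
- hasp_lug (a point): Centre of the hasp's upright lug with the padlock hole: a steel plate 30 mm long (along the arm), 5 mm thick, 34 mm tall (3 to 37 mm above the enclosure's top), 67 mm from the pivot. To swing it out, push the face that looks to the handle. Axes turn with the hasp: -y from pivot to lug, x through the lug's thickness, z up.
- tumbler: Grey rock tumbler fixed to the table, 276 mm long (its x, from -140 to +135 mm) x 220 mm wide; origin on its underside, +x away from the robot at yaw 0. The front part, x -140 to -21 mm, is a closed motor housing with a flat top 90 mm above the table, carrying the latch on its centre line; behind it an open drum bay is covered by the hinged lid.
- lid (a joint): Opening angle of the lid, rad: 0 = shut, its top level with the housing's top; it starts part open. The hinge is at the bay's far edge; a stiff hinge keeps the lid where it is left; pushing it shut takes about 3 N or less at the front edge.
- lid_hinge (a point): On the lid's hinge axis (parallel to the tumbler's y), 86 mm above the table. The lid is an aluminium plate 156 mm deep x 220 mm wide x 8 mm thick.
- lid_edge (a point): Middle of the lid's front edge, on its top face. Axes turn with the lid: x from this edge to the hinge, y along the edge, z out of the top face. The raised bail stands just in front of this middle, so push the lid down about 75 mm to either side of it.
- keeper (a point): The seat on the lid's top face into which the bail's bar is drawn, 15 mm behind the lid's front edge; axes as the lid's. Just in front of it (centre 5.5 mm towards the front edge) stands the keeper, a steel plate 30 mm wide, 4 mm thick, 10 mm high. The bar must come down behind it (hinge side).
- lever (a joint): Angle of the latch lever, rad: 2.05 to 2.2 = open, leaning towards the lid (2.2 is a stop), 1.57 = upright, 0 = flat on the housing, pointing away from the lid, along the tumbler's -x (hard stop). Light friction. With the bail hooked, the last 1 rad needs a few newtons at the tip until the lever passes centre about 0.3 rad before flat; then it stays shut.
- lever_pivot (a point): On the lever's pivot axis (parallel to the tumbler's y), 12 mm above the housing's top.
- lever_tip (a point): Middle of the lever's free end, a rolled edge 8 mm thick, 52 mm from the pivot. The lever is a steel plate 26 mm wide, 4 mm thick. It is closed by pushing its lid-side face over, towards -x and then down.
- bail_bar (a point): Middle of the bail's cross bar (6 mm thick, 40 mm long, along the tumbler's y). The bail is a wire loop, its two side wires 80 mm long, straddling the lever. It starts raised, near upright, is swung down about bail_eye by pushing the bar towards the lid and down (under 1 N), and tipped over 30 degrees from upright it falls by itself. Closing the lever draws it forward; the wires stretch a few mm like a spring.
- bail_eye (a point): On the bail's hinge axis, where it hangs on the lever, 15 mm from the lever's pivot; it moves with the lever. With the lever open, the bar comes down on the lid 10 to 15 mm behind its seat at the keeper.
- rock_a: Bystander, leave alone: grey stone about 75 x 60 x 45 mm. Origin at its underside's centre.
- rock_b: Bystander, leave alone: brown stone about 45 x 40 x 30 mm, between the two machines. Origin at its underside's centre.
- rock_c: Bystander, leave alone: pale stone about 32 x 28 x 20 mm, lying on the tumbler's front housing beside the latch. Origin at its underside's centre.
- rock_d: Bystander, leave alone: dark stone about 70 x 50 x 40 mm. Origin at its underside's centre.
- jar: Bystander, leave alone: clear jar with a green cap, 70 mm wide, 85 mm tall. Origin at its underside's centre.
- loupe: Bystander, leave alone: black magnifier 60 mm wide, 45 mm tall. Origin at its underside's centre.
- brush: Bystander, leave alone: lying cleaning brush.

How it is judged:
By the outcome, as a careful person would: the job done as asked, in the order asked, and still so for the second after the job is handed in, with the robot touching nothing.
It also fails if it takes over 72 s, if anything falls off the work surface, if the arm or the gripper's body presses on something with over 40 N, if the wrist force passes 120 N, or if a joint passes its speed limit or range.

## Working session

There is one attempt and no reset: what is moved stays moved. The work goes in short steps, Python scripts to look and compute and a shell command to move; the robot and the scene stay as the last step left them, time stands still between calls to the robot, and variables do not carry over. Pictures are saved under pics/ and viewed, at most 10 in all, crops included, and the job is handed in when it is done.

```bash
mkdir -p pics
python3 - <<'E'
from station import *
import cv2,numpy as np
for n in("side","top"):
    im=get_image(n); cv2.imwrite(f"pics/{n}0.png",cv2.cvtColor(im,cv2.COLOR_RGB2BGR))
    c=get_calibration(n); print(n,np.round(c["intrinsics"],1).tolist(),np.round(c["world_from_camera"],3).tolist(),c.keys())
    for q in("isolator","handle_axis","handle_nose","hasp_lug","hasp_pivot","tumbler","lid_edge","keeper","lever_tip","lever_pivot","bail_bar","bail_eye","rock_c","lid_hinge"):
        print(q,[(np.round(d["rect"],1).tolist(),round(d["confidence"],2)) for d in cut_out(q,n)[:2]])
o=get_obs();print(o)
E
```

```text
side [[408.3, 0.0, 276.2], [0.0, 408.3, 202.0], [0.0, 0.0, 1.0]] [[0.908, 0.3, -0.294, 0.156], [-0.419, 0.617, -0.666, -0.908], [-0.018, 0.728, 0.686, 1.018], [0.0, 0.0, 0.0, 1.0]] dict_keys(['intrinsics', 'world_from_camera'])
isolator [([255.1, 167.2, 52.2, 46.3], 0.86), ([333.9, 227.2, 55.6, 70.9], 0.68)]
handle_axis [([324.4, 203.7, 15.9, 9.8], 0.72), ([261.5, 150.5, 22.3, 15.2], 0.62)]
handle_nose [([261.2, 149.9, 17.5, 16.6], 0.58), ([280.9, 240.4, 14.2, 24.0], 0.4)]
hasp_lug [([326.3, 204.1, 16.0, 14.6], 0.64), ([237.8, 160.5, 9.1, 14.8], 0.47)]
hasp_pivot [([234.5, 159.6, 14.4, 15.9], 0.65)]
tumbler [([303.6, 246.3, 111.6, 118.1], 0.9), ([256.4, 235.1, 7.0, 9.9], 0.45)]
lid_edge [([336.2, 224.8, 55.9, 69.0], 0.9)]
keeper [([335.4, 226.8, 50.2, 70.8], 0.6)]
lever_tip [([282.3, 237.2, 9.2, 29.1], 0.76)]
lever_pivot [([218.6, 141.4, 48.5, 14.6], 0.75), ([281.1, 238.6, 13.6, 30.1], 0.72)]
bail_bar [([280.0, 236.2, 8.2, 24.5], 0.59)]
bail_eye []
rock_c [([367.4, 360.4, 20.4, 24.6], 0.86), ([326.1, 203.6, 11.1, 6.5], 0.69)]
lid_hinge [([331.9, 226.3, 57.5, 75.6], 0.73)]
top [[401.4
[... 939 characters left out ...]
)]
{'t': 1.5, 'q': array([-1.39399397e+00,  5.26911937e-02,  1.61291510e+00,  3.88424017e-05,
        1.47600562e+00, -1.19004601e-01]), 'dq': array([-9.59810427e-05,  6.46775818e-04,  8.67152119e-06, -3.02704916e-04,
       -5.21861301e-04, -4.42417003e-04]), 'effort': array([ 3.34355639e-05, -3.93674970e+01, -3.70449400e+01, -1.30301596e-04,
        5.91069656e-04,  2.48731766e-06]), 'tool_pos': array([ 0.18219845, -0.59782679,  0.23130001]), 'tool_rot': array([-3.10727410e+00, -4.62951536e-01, -5.98399818e-05]), 'contact_force': array([-0.38094538, -0.63815305,  0.24131266]), 'wrist_torque': array([ 0.02910402,  0.01774796, -0.01400083]), 'grip_force': 0.0, 'opening': 0.08539576218361918}
```

Run:
```python
import cv2
a=cv2.imread("pics/side0.png")[110:320,190:400]; b=cv2.imread("pics/top0.png")[120:300,150:410]
cv2.imwrite("pics/c1.png",cv2.resize(a,(600,600),interpolation=2)[:, :])
cv2.imwrite("pics/c2.png",cv2.resize(b,(780,540),interpolation=2))
```

```text
(no output)
```

View pics/c1.png

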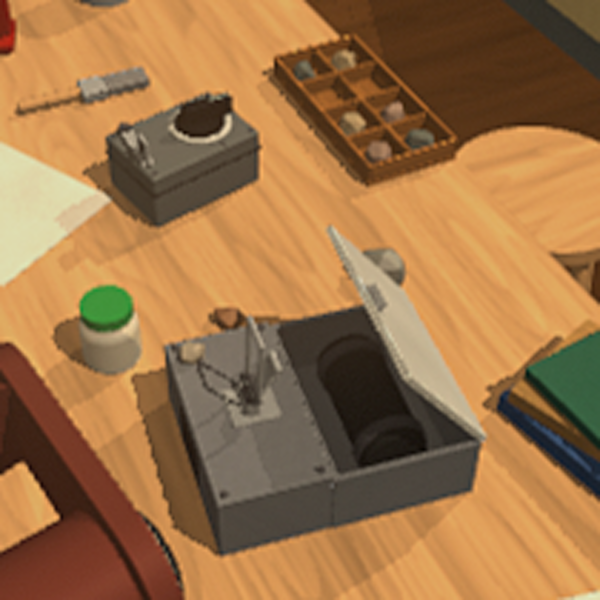

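View pics/c2.png

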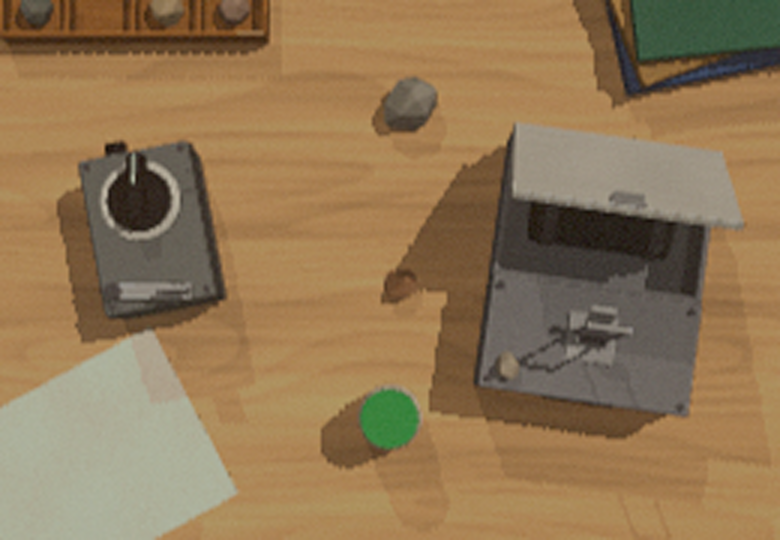

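```bash
cat > h.py <<'E'
import numpy as np, cv2
from scipy.optimize import least_squares
from station import *
C={n:get_calibration(n) for n in("side","top")}
def proj(n,P):
    W=np.linalg.inv(C[n]["world_from_camera"]);K=C[n]["intrinsics"]
    p=W[:3,:3]@np.asarray(P,float)+W[:3,3]; p=p*[1,-1,-1]; p=K@p; return p[:2]/p[2]
def tri(ps,pt):
    f=lambda X:np.r_[proj("side",X)-ps,proj("top",X)-pt]
    r=least_squares(f,[.6,0,.1]); return r.x,np.abs(r.fun).max()
S=lambda u,v:np.array([u*.35+190,v*.35+110])   # crop c1
T=lambda u,v:np.array([u/3+150,v/3+120])      # crop c2
def R(a): c,s=np.cos(a),np.sin(a); return np.array([[c,-s,0],[s,c,0],[0,0,1]])
def toW(p,L): return R(p[2])@np.array(L,float)+[p[0],p[1],0]
def toL(p,P): return R(-p[2])@(np.array(P)-[p[0],p[1],0])
def fit(obs,x0):
    r=least_squares(lambda p:np.concatenate([proj(n,toW(p,L))-px for n,L,px in obs]),x0,loss="soft_l1")
    return r.x,np.round(r.fun.reshape(-1,2),1).tolist()
E
python3 - <<'E'
from h import *
z=.085
iso,e=fit([("top",(.085,.06,z),T(80,163)),("top",(.085,-.06,z),T(187,142)),("top",(-.085,-.06,z),T(222,297)),("top",(-.085,.06,z),T(105,315)),
("side",(-.085,.06,z),S(108,152)),("side",(-.085,-.06,z),S(155,187)),("side",(.085,-.06,z),S(258,148)),("side",(.085,.06,z),S(197,100))],[.5,.2,0]);print("iso",iso,e)
z=.09
tu,e=fit([("top",(-.14,.11,z),T(478,385)),("top",(-.14,-.11,z),T(688,413)),("top",(-.021,.11,z),T(497,268)),("top",(-.021,-.11,z),T(703,300)),
("side",(-.14,.11,z),S(167,348)),("side",(-.14,-.11,z),S(220,492)),("side",(-.021,-.11,z),S(332,478))],[.5,-.2,0]);print("tum",tu,e)
for k,ps,pt,p in[("haxis",(205,117),(140,198),iso),("nose top",(229,101),(135,155),iso),("lugtop",(150,158),(183,285),iso),("pivot",(123,125),(112,290),iso),
 ("lidFL",(332,230),(512,198),tu),("lidFR",(408,382),(743,226),tu),("hingeR",(485,437),(722,153),tu),("keeper",(377,295),(628,198),tu),("rock_c",(190,350),(508,366),tu)]:
    X,e=tri(S(*ps),T(*pt)); print(k,X.round(3),toL(p,X).round(3),round(e,1))
for n in("side","top"):
    im=cv2.imread(f"pics/{n}0.png"); c=proj(n,toW(tu,(-.06,0,.12))); print(n,c)
    a=40; u,v=(c).astype(int); 
    cv2.imwrite(f"pics/l_{n}.png",cv2.resize(im[v-25:v+25,u-25:u+25],(400,400),interpolation=2)); print(u-25,v-25)
cv2.imwrite("pics/l.png",np.hstack([cv2.imread("pics/l_side.png"),cv2.imread("pics/l_top.png")]))
E
```

```text
iso [0.57982442 0.26191457 0.21714174] [[0.1, 0.2], [1.2, -0.8], [0.3, -0.5], [2.1, 1.7], [-2.8, -5.1], [-1.5, -1.5], [-0.2, -5.7], [2.6, -3.2]]
tum [ 0.54282279 -0.21216111 -0.1505255 ] [[0.1, -1.3], [0.5, 0.2], [-0.7, 0.0], [0.5, -0.0], [-1.1, -1.8], [-1.1, 4.8], [1.2, -0.7]]
haxis [0.616 0.271 0.095] [0.037 0.001 0.095] 1.5
nose top [0.657 0.275 0.106] [ 0.078 -0.003  0.106] 0.6
lugtop [0.522 0.226 0.091] [-0.064 -0.023  0.091] 0.7
pivot [0.515 0.299 0.097] [-0.055  0.05   0.097] 0.2
lidFL [ 0.601 -0.11   0.204] [0.042 0.11  0.204] 1.9
lidFR [ 0.57  -0.327  0.205] [ 0.044 -0.109  0.205] 0.3
hingeR [ 0.661 -0.34   0.089] [ 0.136 -0.108  0.089] 0.4
keeper [ 0.598 -0.219  0.208] [0.055 0.002 0.208] 0.7
rock_c [ 0.438 -0.113  0.1  ] [-0.119  0.082  0.1  ] 0.4
side [282.34137028 243.73109318]
257 218
top [349.65498998 226.59527079]
324 201
```

View pics/l.png

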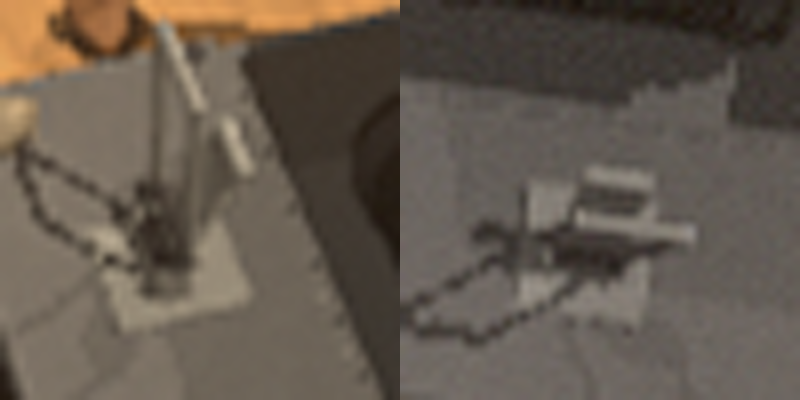

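Run:
```python
from h import *
tu=np.array([ 0.5428,-0.2122,-0.1505])
A=lambda u,v:np.array([257+u/8,218+v/8]); B=lambda u,v:np.array([324+u/8,201+v/8])
for k,a,b in[("levertip",(236,146),(217,181)),("bail",(181,66),(236,228)),("bailL",(160,25),(182,216)),("bailR",(205,108),(292,238))]:
    X,e=tri(A(*a),B(*b)); print(k,X.round(3),toL(tu,X).round(4),round(e,2))
iso=[0.5798,0.2619,0.217]
def draw(im,n,p,boxes,col):
    for (x0,x1,y0,y1,z0,z1) in boxes:
        P=[(x,y,z) for x in(x0,x1) for y in(y0,y1) for z in(z0,z1)]
        for i in range(8):
            for j in range(i):
                if sum(a!=b for a,b in zip(P[i],P[j]))==1:
                    q=[tuple(int(round(c*4)) for c in proj4(n,toW(p,L))) for L in(P[i],P[j])]
                    cv2.line(im,q[0],q[1],col,1)
out=[]
for n,(u,v,w,h) in(("side",(220,130,75,70)),("top",(165,155,75,70))):
    im=cv2.imread(f"pics/{n}0.png")[v:v+h,u:u+w]; im=cv2.resize(im,None,fx=5,fy=5,interpolation=2)
    proj4=lambda n,P:(proj(n,P)-[u,v]+.5)*5/4
    draw(im,n,iso,[(-.085,.085,-.06,.06,0,.085)],(0,0,255)); out.append(im)
cv2.imwrite("pics/ov.png",np.hstack(out))
```

```text
levertip [ 0.494 -0.204  0.148] [-0.0497  0.0007  0.1477] 0.84
bail [ 0.474 -0.202  0.197] [-0.0694 -0.0006  0.1968] 0.69
bailL [ 0.477 -0.183  0.198] [-0.0696  0.0194  0.1977] 0.18
bailR [ 0.472 -0.223  0.196] [-0.0683 -0.0211  0.1962] 1.19
```

View pics/ov.png

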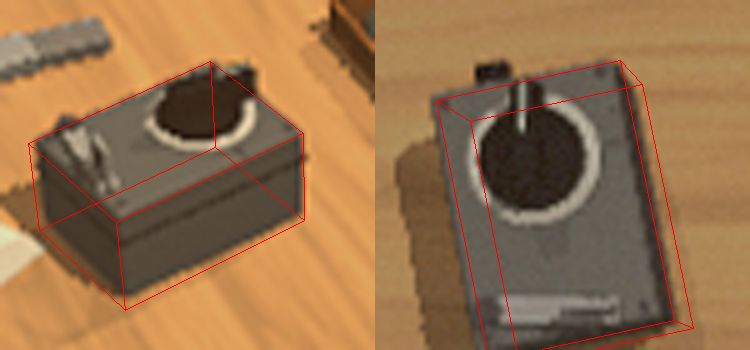

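```bash
cat >> h.py <<'E'
def ray(n,px,z):
    return least_squares(lambda q:proj(n,[q[0],q[1],z])-px,[.5,0]).x
E
python3 - <<'E'
from h import *
from scipy.optimize import minimize
M={}
out=[]
for n,(u,v,w,h) in(("side",(222,140,68,58)),("top",(165,160,70,75))):
    im=cv2.imread(f"pics/{n}0.png"); hsv=cv2.cvtColor(cv2.GaussianBlur(im,(3,3),0),cv2.COLOR_BGR2HSV)
    m=((hsv[...,1]<95)).astype(np.uint8); b=np.zeros_like(m); b[v:v+h,u:u+w]=1; m*=b
    m=cv2.morphologyEx(m,cv2.MORPH_CLOSE,np.ones((5,5)));m=cv2.morphologyEx(m,cv2.MORPH_OPEN,np.ones((7,7)))
    k,l,s,c=cv2.connectedComponentsWithStats(m); i=1+np.argmax(s[1:,4]); M[n]=cv2.resize((l==i).astype(np.float32),None,fx=4,fy=4); print(n,s[i])
def cost(p,show=False):
    t=0;
    for n in M:
        H=np.array([(proj(n,toW(p,(x,y,z)))+.5)*4 for x in(-.085,.085) for y in(-.06,.06) for z in(0,.085)])
        D=cv2.fillConvexPoly(np.zeros(M[n].shape,np.uint8),cv2.convexHull(np.round(H*16).astype(np.int32)),1,shift=4)
        t+=np.abs(D-M[n]).sum()/D.sum()
        if show: print(n,np.abs(D-M[n]).sum()/D.sum(),np.abs(D*(1-M[n])).sum()/D.sum())
    return t
best=min((minimize(cost,[.58+a,.262+b,.217+c],method="Nelder-Mead",options=dict(initial_simplex=np.array([.58+a,.262+b,.217+c])+np.array([[0,0,0],[.01,0,0],[0,.01,0],[0,0,.08]]))) for a,b,c in[(0,0,0),(-.01,.01,0),(.01,-.01,-.1)]),key=lambda r:r.fun)
print(best.x,best.fun);iso=best.x;cost(iso,1)
t=lambda a,b:np.array([(a-375)/5+165-.5,b/5+155-.5])
for k,p,z in[("disc",(535,160),.095),("line0",(523,130),.121),("line1",(521,84),.121),("haspL",(490,312),.107),("haspR",(617,308),.107),("lug",(608,303),.122)]:
    X=ray("top",t(*p),z); print(k,X.round(4),toL(iso,[*X,0]).round(4))
E
```

```text
side [ 229  150   51   36 1177]
top [ 177  168   47   58 2056]
[0.58436308 0.27077524 0.19488529] 0.45416904216699794
side 0.3433631751455769 0.34335772690819066
top 0.110805867021421 0.10884685608014552
disc [0.6101 0.2726] [ 0.0256 -0.0031  0.    ]
line0 [0.6251 0.2746] [ 0.0407 -0.0041  0.    ]
line1 [0.6539 0.2764] [ 0.0693 -0.0079  0.    ]
haspL [0.5133 0.2963] [-0.0648  0.0388  0.    ]
haspR [0.5159 0.2172] [-0.0775 -0.0393  0.    ]
lug [0.518  0.2201] [-0.0749 -0.0368  0.    ]
```

Run:
```python
from h import *
from scipy.optimize import minimize
im=cv2.imread("pics/top0.png"); hsv=cv2.cvtColor(cv2.GaussianBlur(im,(3,3),0),cv2.COLOR_BGR2HSV)
m=np.zeros((420,560),np.uint8); m[160:235,165:235]=(hsv[160:235,165:235,1]<95)
m=cv2.morphologyEx(m,cv2.MORPH_CLOSE,np.ones((5,5)));m=cv2.morphologyEx(m,cv2.MORPH_OPEN,np.ones((7,7)))
get_image("side"); r=[d for d in cut_out("isolator","side") if d["rect"][0]<300][0]["region"]
M={"side":r.astype(np.float32),"top":m.astype(np.float32)}
ims={n:cv2.imread(f"pics/{n}0.png") for n in M}
def hull(n,p):
    return cv2.convexHull(np.round(np.array([(proj(n,toW(p,(x,y,z)))+.5)*4 for x in(-.085,.085) for y in(-.06,.06) for z in(0,.085)])*16).astype(np.int32))
M4={n:cv2.resize(M[n],None,fx=4,fy=4) for n in M}
def parts(p): return {n:np.abs((D:=cv2.fillConvexPoly(np.zeros(M4[n].shape,np.uint8),hull(n,p),1,shift=4))-M4[n]).sum()/D.sum() for n in M}
for names in(("side","top"),("side",),("top",)):
    r=minimize(lambda p:sum(parts(p)[n] for n in names),[.58,.265,.2],method="Nelder-Mead",options=dict(initial_simplex=np.array([.58,.265,.2])+np.array([[0,0,0],[.01,0,0],[0,.01,0],[0,0,.08]])))
    print(names,r.x.round(4),parts(r.x))
    if len(names)==2: p=r.x
o=[]
for n,(u,v) in(("side",(220,130)),("top",(165,165))):
    a=cv2.resize(ims[n][v:v+70,u:u+75],None,fx=5,fy=5,interpolation=2)
    H=((hull(n,p).reshape(-1,2)/64-[u,v])*5).astype(int); cv2.polylines(a,[H],True,(0,0,255),1)
    for L in[(-.085,.06,.085),(-.085,-.06,.085),(.085,-.06,.085),(.085,.06,.085)]:
        cv2.circle(a,tuple(((proj(n,toW(p,L))+.5-[u,v])*5).astype(int)),3,(0,255,0),1)
    o.append(a)
cv2.imwrite("pics/ov2.png",np.hstack(o))
```

```text
('side', 'top') [0.5837 0.2698 0.1912] {'side': np.float64(1.288568257491676), 'top': np.float64(0.1113678483178103)}
('side',) [ 0.7394 -0.7072  1.1447] {'side': np.float64(1.0925431571453996), 'top': np.float64(1.7098068831589168)}
('top',) [0.5833 0.2701 0.1972] {'side': np.float64(1.2889089520105563), 'top': np.float64(0.11123737202292046)}<stdin>:12: RuntimeWarning: divide by zero encountered in divide
```

View pics/ov2.png

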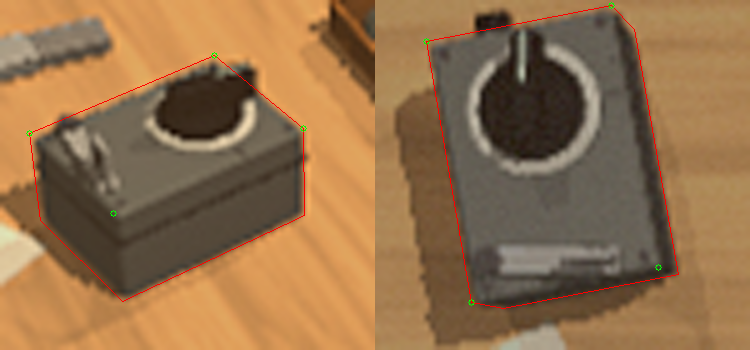

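```bash
cat > go.py <<'E'
# usage: go.py ang_deg x,y,z [x,y,z[,ang] ...] : rows (mm offset, twist) for world targets, tool pointing down, tool-x heading ang
import sys,numpy as np
from scipy.spatial.transform import Rotation as R
from station import get_obs
o=get_obs();R0=R.from_rotvec(o["tool_rot"])
xa=R0.as_matrix()[:,0];print("t",round(o["t"],2),"pos",o["tool_pos"].round(4),"xang",round(np.degrees(np.arctan2(xa[1],xa[0])),1),"F",o["contact_force"].round(1),"q6",round(np.degrees(o["q"][5]),0))
a0=float(sys.argv[1])
for s in sys.argv[2:]:
    v=[float(c) for c in s.split(",")];a=np.radians(v[3] if len(v)>3 else a0)
    Rt=R.from_matrix(np.array([[np.cos(a),np.sin(a),0],[np.sin(a),-np.cos(a),0],[0,0,-1.]]))
    print(R0.inv().apply(np.array(v[:3])-o["tool_pos"]).round(4).tolist(),(R0.inv()*Rt).as_rotvec(degrees=True).round(1).tolist())
E
python3 go.py 184.5 .18,-.6,.33,17 .611,.272,.25 .611,.272,.102
```

```text
t 1.6 pos [ 0.1822 -0.5978  0.2313] xang 16.9 F [ 0.8 -0.5  0.3] q6 -7.0
[-0.0027, 0.0014, -0.0987] [-0.0, -0.0, -0.1]
[0.6637, -0.7071, -0.0187] [-0.0, -0.0, -167.6]
[0.6637, -0.7071, 0.1293] [-0.0, -0.0, -167.6]
```

```bash
python3 -m crank '[{"offset":[0,0,-0.06],"twist":[0,0,0]},{"offset":[0,0,-0.1],"twist":[0,0,-10]},{"offset":[0.663,-0.707,-0.1],"twist":[0,0,-167.6]},{"offset":[0.663,-0.707,-0.1],"twist":[0,0,-167.6]},{"offset":[0.663,-0.707,-0.1],"twist":[0,0,-167.6]},{"offset":[0.663,-0.707,-0.1],"twist":[0,0,-167.6]},{"offset":[0.663,-0.707,-0.1],"twist":[0,0,-167.6]},{"offset":[0.663,-0.707,-0.1],"twist":[0,0,-167.6]},{"offset":[0.663,-0.707,-0.1],"twist":[0,0,-167.6]},{"offset":[0.663,-0.707,-0.1],"twist":[0,0,-167.6]},{"offset":[0.663,-0.707,-0.1],"twist":[0,0,-167.6]},{"offset":[0.663,-0.707,-0.1],"twist":[0,0,-167.6]},{"offset":[0.663,-0.707,-0.1],"twist":[0,0,-167.6]},{"offset":[0.663,-0.707,-0.1],"twist":[0,0,-167.6]},{"offset":[0.663,-0.707,-0.1],"twist":[0,0,-167.6]},{"offset":[0.663,-0.707,-0.1],"twist":[0,0,-167.6]},{"offset":[0.663,-0.707,-0.1],"twist":[0,0,-167.6]},{"offset":[0.663,-0.707,-0.1],"twist":[0,0,-167.6]},{"offset":[0.663,-0.707,-0.1],"twist":[0,0,-167.6]},{"offset":[0.663,-0.707,-0.1],"twist":[0,0,-167.6]}]' 0.7; python3 go.py 184.5 .611,.272,.20 .611,.272,.103
```

```text
t: 4.1
tool_pos: [0.6101, 0.2712, 0.3312]
tool_rot: [0.124, -3.139, 0.001]
contact_force: [0.1, -0.1, 0.1]
opening: 0.0595
grip_force: 0.0
t 4.1 pos [0.6101 0.2712 0.3312] xang -175.5 F [ 0.1 -0.1  0.1] q6 -77.0
[-0.001, 0.0008, 0.1312] [-0.0, -0.0, 0.0]
[-0.001, 0.0008, 0.2282] [-0.0, -0.0, 0.0]
```

```bash
python3 -m crank '[{"offset":[-0.001,0.001,0.06],"twist":[0,0,0]},{"offset":[-0.001,0.001,0.12],"twist":[0,0,0]},{"offset":[-0.001,0.001,0.17],"twist":[0,0,0]},{"offset":[-0.001,0.001,0.2],"twist":[0,0,0]},{"offset":[-0.001,0.001,0.216],"twist":[0,0,0]},{"offset":[-0.001,0.001,0.227],"twist":[0,0,0]},{"offset":[-0.001,0.001,0.227],"twist":[0,0,0]}]'
python3 -m crank '[{"offset":[0,0,0],"twist":[0,0,0]},{"offset":[0,0,0],"twist":[0,0,0]},{"offset":[0,0,0],"twist":[0,0,0]},{"offset":[0,0,0],"twist":[0,0,0]},{"offset":[0,0,0],"twist":[0,0,0]},{"offset":[0,0,0],"twist":[0,0,0]}]' 0 20;python3 go.py 184.5
```

```text
t: 4.97
tool_pos: [0.6115, 0.2725, 0.1048]
tool_rot: [-0.124, 3.139, 0.0]
contact_force: [0.6, -0.4, -0.8]
opening: 0.0594
grip_force: 0.0
t: 5.72
tool_pos: [0.6118, 0.2747, 0.106]
tool_rot: [-0.125, 3.137, 0.006]
contact_force: [-0.2, 5.7, 3.2]
opening: 0.018
grip_force: 19.6
t 5.72 pos [0.6118 0.2747 0.106 ] xang -175.4 F [-0.2  5.7  3.2] q6 -77.0
```

```bash
python3 -m crank '[{"offset":[0,0.002,0],"twist":[0,0,8]},{"offset":[0,0.002,0],"twist":[0,0,16]},{"offset":[0,0.002,0],"twist":[0,0,24]},{"offset":[0,0.002,0],"twist":[0,0,32]},{"offset":[0,0.002,0],"twist":[0,0,40]}]' 
python3 -m crank '[{"offset":[0,0,0],"twist":[0,0,8]},{"offset":[0,0,0],"twist":[0,0,16]},{"offset":[0,0,0],"twist":[0,0,24]},{"offset":[0,0,0],"twist":[0,0,32]},{"offset":[0,0,0],"twist":[0,0,40]},{"offset":[0,0,0],"twist":[0,0,44]},{"offset":[0,0,0],"twist":[0,0,44]}]'; python3 go.py 101; python3 -c "
from station import *;print(get_obs()['wrist_torque'])"
```

```text
t: 6.35
tool_pos: [0.6121, 0.2761, 0.106]
tool_rot: [0.961, 2.988, 0.005]
contact_force: [1.1, 4.1, 1.8]
opening: 0.0174
grip_force: 19.6
t: 7.22
tool_pos: [0.6134, 0.2767, 0.1061]
tool_rot: [2.004, 2.415, 0.012]
contact_force: [5.3, 6.1, -1.5]
opening: 0.0177
grip_force: 20.8
t 7.22 pos [0.6134 0.2767 0.1061] xang 100.6 F [ 5.3  6.1 -1.5] q6 7.0
[ 0.89538204 -0.87595884  0.41840682]
```

```bash
python3 -m crank '[{"offset":[0.001,0,0],"twist":[0,0,3]},{"offset":[0.001,0,0],"twist":[0,0,6]},{"offset":[0.001,0,0],"twist":[0,0,6]},{"offset":[0.001,0,0],"twist":[0,0,6]}]';  python3 go.py 101; python3 -c "
from station import *;print(get_obs()['wrist_torque'])"
```

```text
t: 7.72
tool_pos: [0.6133, 0.2771, 0.1063]
tool_rot: [2.122, 2.311, 0.01]
contact_force: [4.8, 3.4, 0.2]
opening: 0.0176
grip_force: 58.5
t 7.72 pos [0.6133 0.2771 0.1063] xang 94.9 F [4.8 3.4 0.2] q6 13.0
[ 0.62439401 -0.82642698  1.78107762]
```

```bash
python3 -m crank '[{"offset":[0,0,0],"twist":[0,0,-4]},{"offset":[0,0,0],"twist":[0,0,-4]},{"offset":[0,0,0],"twist":[0,0,-4]},{"offset":[0,0,-0.04],"twist":[0,0,-4]},{"offset":[0,0,-0.1],"twist":[0,0,-4]},{"offset":[0.06,0.0,-0.12],"twist":[0,0,-4]},{"offset":[0.12,0,-0.12],"twist":[0,0,-4]},{"offset":[0.18,0,-0.12],"twist":[0,0,-4]},{"offset":[0.18,0,-0.12],"twist":[0,0,-4]}]' 0.5;  python3 - <<'E'
from h import *
o=[]
for n,(u,v) in(("side",(220,130)),("top",(165,160))):
    im=cv2.cvtColor(get_image(n),cv2.COLOR_RGB2BGR); cv2.imwrite(f"pics/{n}1.png",im)
    o.append(cv2.resize(im[v:v+75,u:u+75],None,fx=5,fy=5,interpolation=2))
cv2.imwrite("pics/v1.png",np.hstack(o))
E
```

```text
t: 8.85
tool_pos: [0.5951, 0.4589, 0.2235]
tool_rot: [-2.044, -2.385, 0.0]
contact_force: [-1.1, -0.8, -0.9]
opening: 0.0431
grip_force: 0.0
```

View pics/v1.png

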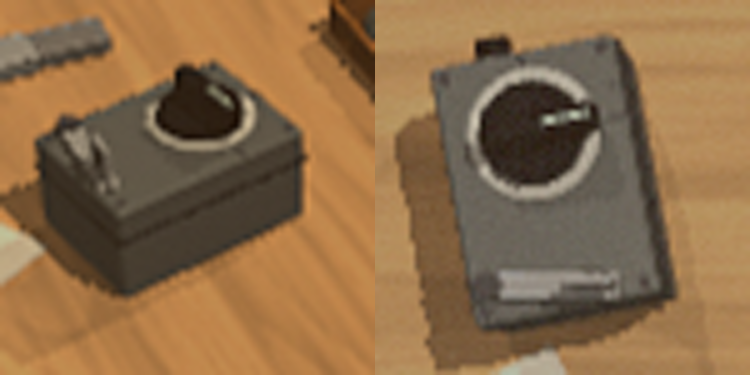

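```bash
python3 go.py 182 .548,.235,.22
```

```text
t 8.95 pos [0.5963 0.4554 0.2238] xang 98.6 F [-0.3  0.2 -0.5] q6 23.0
[-0.2107, -0.0807, 0.0041] [-0.1, 0.0, -83.4]
```

```bash
python3 -m crank '[{"offset":[-0.21,-0.08,0],"twist":[0,0,-83.4]},{"offset":[-0.21,-0.08,0],"twist":[0,0,-83.4]},{"offset":[-0.21,-0.08,0],"twist":[0,0,-83.4]},{"offset":[-0.21,-0.08,0],"twist":[0,0,-83.4]},{"offset":[-0.21,-0.08,0],"twist":[0,0,-83.4]},{"offset":[-0.21,-0.08,0],"twist":[0,0,-83.4]},{"offset":[-0.21,-0.08,0],"twist":[0,0,-83.4]},{"offset":[-0.21,-0.08,0],"twist":[0,0,-83.4]},{"offset":[-0.21,-0.08,0.05],"twist":[0,0,-83.4]},{"offset":[-0.21,-0.08,0.09],"twist":[0,0,-83.4]},{"offset":[-0.21,-0.08,0.113],"twist":[0,0,-83.4]},{"offset":[-0.21,-0.08,0.121],"twist":[0,0,-83.4]},{"offset":[-0.21,-0.08,0.121],"twist":[0,0,-83.4]}]' 0;  python3 - <<'E'
from math import *
import subprocess
a=[]
for th in(-88,-98,-108,-118,-128,-138,-148,-158,-166,-172,-177,-180):
    t=radians(th);u=(cos(t),sin(t));n=(-sin(t),cos(t)); d=.0125
    a.append(f"{.516+.067*u[0]+d*n[0]:.4f},{.301+.067*u[1]+d*n[1]:.4f},.102,{th-90}")
print(subprocess.run(["python3","go.py","182"]+a,capture_output=True,text=True).stdout)
E
```

```text
t: 10.58
tool_pos: [0.5489, 0.2348, 0.1036]
tool_rot: [-0.051, 3.141, -0.0]
contact_force: [-0.5, -0.4, 0.8]
opening: 0.0001
grip_force: 0.0
t 10.57 pos [0.5489 0.2348 0.1036] xang -178.1 F [-0.5 -0.4  0.8] q6 -76.0
[0.0181, 0.0003, 0.0016] [-0.0, 0.0, -0.1]
[0.0298, -0.0009, 0.0016] [-0.0, 0.0, 9.9]
[0.0417, -0.0, 0.0016] [-0.0, 0.0, 19.9]
[0.0532, 0.003, 0.0016] [-0.0, 0.0, 29.9]
[0.064, 0.0078, 0.0016] [-0.0, 0.0, 39.9]
[0.0738, 0.0145, 0.0016] [-0.0, 0.0, 49.9]
[0.0824, 0.0228, 0.0016] [-0.0, 0.0, 59.9]
[0.0892, 0.0324, 0.0016] [-0.0, 0.0, 69.9]
[0.0936, 0.041, 0.0016] [-0.0, 0.0, 77.9]
[0.096, 0.0477, 0.0016] [-0.0, 0.0, 83.9]
[0.0975, 0.0534, 0.0016] [-0.0, 0.0, 88.9]
[0.0981, 0.0569, 0.0016] [-0.0, 0.0, 91.9]
```

```bash
python3 -m crank '[{"offset":[0.01,0,0],"twist":[0,0,0]},{"offset":[0.018,0,0],"twist":[0,0,0]},{"offset":[0.03,-0.001,0],"twist":[0,0,10]},{"offset":[0.042,0,0],"twist":[0,0,20]},{"offset":[0.053,0.003,0],"twist":[0,0,30]},{"offset":[0.064,0.008,0],"twist":[0,0,40]},{"offset":[0.074,0.0145,0],"twist":[0,0,50]},{"offset":[0.082,0.023,0],"twist":[0,0,60]},{"offset":[0.089,0.032,0],"twist":[0,0,70]},{"offset":[0.0935,0.041,0],"twist":[0,0,78]}]'; python3 go.py 182; python3 -c "
from station import *;import cv2,numpy as np
for n in ('side','top'):cv2.imwrite(f'pics/{n}2.png',cv2.cvtColor(get_image(n),cv2.COLOR_RGB2BGR))
a=cv2.imread('pics/side2.png')[130:205,210:285];b=cv2.imread('pics/top2.png')[160:235,165:240]
cv2.imwrite('pics/v2.png',cv2.resize(np.hstack([a,b]),None,fx=5,fy=5,interpolation=2))"
```

```text
t: 11.82
tool_pos: [0.4538, 0.2737, 0.1043]
tool_rot: [1.94, 2.469, 0.002]
contact_force: [1.3, -1.0, 0.1]
opening: -0.0002
grip_force: 0.6
t 11.82 pos [0.4538 0.2737 0.1043] xang 103.7 F [ 1.3 -1.   0.1] q6 9.0
```

View pics/v2.png

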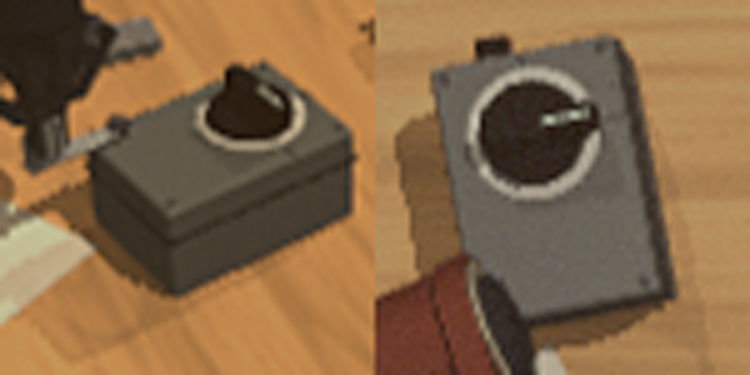

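```bash
python3 -m crank '[{"offset":[0.008,0.001,0],"twist":[0,0,6]},{"offset":[0.014,0.0025,0],"twist":[0,0,11]},{"offset":[0.018,0.0035,0],"twist":[0,0,14]},{"offset":[0.018,0.0035,0],"twist":[0,0,14]}]'; python3 -m crank '[{"offset":[0.003,0,0],"twist":[0,0,0]},{"offset":[0.006,0,0],"twist":[0,0,0]},{"offset":[0.006,0,0],"twist":[0,0,0]}]'; python3 go.py 182
```

```text
t: 12.42
tool_pos: [0.4511, 0.2805, 0.1035]
tool_rot: [2.207, 2.215, -0.04]
contact_force: [-9.8, -41.3, 18.8]
opening: 0.0001
grip_force: 20.4
t: 12.8
tool_pos: [0.451, 0.281, 0.1035]
tool_rot: [2.201, 2.21, -0.057]
contact_force: [-12.6, -61.6, 27.1]
opening: -0.0004
grip_force: 30.2
t 12.8 pos [0.451  0.281  0.1035] xang 90.2 F [-12.6 -61.6  27.1] q6 25.0
```

```bash
python3 -m crank '[{"offset":[-0.01,0,0],"twist":[0,0,0]},{"offset":[-0.04,0,0],"twist":[0,0,0]},{"offset":[-0.05,0,-0.05],"twist":[0,0,0]},{"offset":[-0.05,0,-0.11],"twist":[0,0,0]},{"offset":[-0.05,0,-0.17],"twist":[0,0,0]},{"offset":[-0.05,0,-0.2],"twist":[0,0,0]},{"offset":[-0.05,0,-0.2],"twist":[0,0,0]}]'
cat > arc.py <<'E'
from h import *
import subprocess,sys
tu=np.array([ 0.5428,-0.2122,-0.1505])
a=[]
for s in sys.argv[1:]:  # local x,y,z[,dang] in tumbler frame
    v=[float(c) for c in s.split(",")];X=toW(tu,v[:3]); a.append(",".join(f"{c:.4f}" for c in X)+f",{np.degrees(tu[2])+(v[3] if len(v)>3 else 0)}")
print(subprocess.run(["python3","go.py","0"]+a,capture_output=True,text=True).stdout)
E
python3 arc.py .08,-.08,.29
```

```text
t: 13.68
tool_pos: [0.4541, 0.248, 0.3073]
tool_rot: [2.218, 2.22, 0.01]
contact_force: [0.9, 0.1, -0.1]
opening: 0.0003
grip_force: 0.0
t 13.68 pos [0.4541 0.248  0.3073] xang 90.1 F [ 0.9  0.1 -0.1] q6 20.0
[-0.5516, 0.1551, 0.017] [0.2, -0.4, 98.7]
```

```bash
python3 -m crank '[{"offset":[-0.55,0.155,0.015],"twist":[0,0,98.7]},{"offset":[-0.55,0.155,0.015],"twist":[0,0,98.7]},{"offset":[-0.55,0.155,0.015],"twist":[0,0,98.7]},{"offset":[-0.55,0.155,0.015],"twist":[0,0,98.7]},{"offset":[-0.55,0.155,0.015],"twist":[0,0,98.7]},{"offset":[-0.55,0.155,0.015],"twist":[0,0,98.7]},{"offset":[-0.55,0.155,0.015],"twist":[0,0,98.7]},{"offset":[-0.55,0.155,0.015],"twist":[0,0,98.7]},{"offset":[-0.55,0.155,0.015],"twist":[0,0,98.7]},{"offset":[-0.55,0.155,0.015],"twist":[0,0,98.7]},{"offset":[-0.55,0.155,0.015],"twist":[0,0,98.7]},{"offset":[-0.55,0.155,0.015],"twist":[0,0,98.7]}]'
python3 - <<'E'
import subprocess
from math import *
a=[]
for p in(60,54,48,42,36,30,24,18,12,6,0,-2):
    f=radians(p);a.append(f"{.146-.14*cos(f)+.004*sin(f):.4f},-.08,{.086+.14*sin(f)+.004*cos(f):.4f}")
print(a[0],subprocess.run(["python3","arc.py"]+a,capture_output=True,text=True).stdout)
E
python3 - <<'E'
from h import *
for n in("side","top"): cv2.imwrite(f"pics/{n}3.png",cv2.cvtColor(get_image(n),cv2.COLOR_RGB2BGR))
E
```

```text
t: 15.18
tool_pos: [0.6071, -0.3008, 0.2878]
tool_rot: [-3.132, 0.235, 0.001]
contact_force: [0.1, 0.1, -0.2]
opening: -0.0001
grip_force: 0.0
0.0795,-.08,0.2092 t 15.18 pos [ 0.6071 -0.3008  0.2878] xang -8.6 F [ 0.1  0.1 -0.2] q6 66.0
[0.0027, 0.0021, 0.0786] [-0.0, 0.1, 0.0]
[-0.0099, 0.0021, 0.0862] [-0.0, 0.1, 0.0]
[-0.0215, 0.0021, 0.0951] [-0.0, 0.1, 0.0]
[-0.0322, 0.0021, 0.1051] [-0.0, 0.1, 0.0]
[-0.0417, 0.0022, 0.1163] [-0.0, 0.1, 0.0]
[-0.05, 0.0021, 0.1284] [-0.0, 0.1, 0.0]
[-0.057, 0.0021, 0.1413] [-0.0, 0.1, 0.0]
[-0.0627, 0.0021, 0.1548] [-0.0, 0.1, 0.0]
[-0.0668, 0.0022, 0.1689] [-0.0, 0.1, 0.0]
[-0.0695, 0.0022, 0.1833] [-0.0, 0.1, 0.0]
[-0.0707, 0.0022, 0.1979] [-0.0, 0.1, 0.0]
[-0.0708, 0.0022, 0.2028] [-0.0, 0.1, 0.0]
```

```bash
python3 -m crank '[{"offset":[0.003,0.002,0.06],"twist":[0,0,0]},{"offset":[0.003,0.002,0.078],"twist":[0,0,0]},{"offset":[-0.01,0.002,0.086],"twist":[0,0,0]},{"offset":[-0.0215,0.002,0.095],"twist":[0,0,0]},{"offset":[-0.032,0.002,0.105],"twist":[0,0,0]},{"offset":[-0.0415,0.002,0.116],"twist":[0,0,0]},{"offset":[-0.05,0.002,0.128],"twist":[0,0,0]},{"offset":[-0.057,0.002,0.141],"twist":[0,0,0]},{"offset":[-0.0625,0.002,0.155],"twist":[0,0,0]}]'; python3 -m crank '[{"offset":[-0.004,0,0.014],"twist":[0,0,0]},{"offset":[-0.007,0,0.028],"twist":[0,0,0]},{"offset":[-0.008,0,0.038],"twist":[0,0,0]},{"offset":[-0.008,0,0.043],"twist":[0,0,0]},{"offset":[-0.008,0,0.046],"twist":[0,0,0]},{"offset":[-0.008,0,0.046],"twist":[0,0,0]}]'; python3 go.py 0
```

```text
t: 16.4
tool_pos: [0.5446, -0.2949, 0.1322]
tool_rot: [3.132, -0.24, -0.001]
contact_force: [-0.2, -0.6, 1.6]
opening: -0.0003
grip_force: 0.9
t: 17.15
tool_pos: [0.5371, -0.2934, 0.0899]
tool_rot: [-3.132, 0.239, 0.004]
contact_force: [-8.2, 4.6, 15.3]
opening: 0.0001
grip_force: 7.3
t 17.15 pos [ 0.5371 -0.2934  0.0899] xang -8.7 F [-8.2  4.6 15.3] q6 63.0
```

```bash
python3 arc.py .006,-.08,.26 -.1,0,.26,90
```

```text
t 17.15 pos [ 0.5371 -0.2934  0.0899] xang -8.7 F [-8.2  4.6 15.3] q6 63.0
[-0.001, -0.0013, -0.1701] [-0.0, 0.1, -0.1]
[-0.1072, -0.0811, -0.1698] [-0.1, 0.1, -90.1]
```

```bash
python3 -m crank '[{"offset":[0,0,-0.05],"twist":[0,0,0]},{"offset":[0,0,-0.11],"twist":[0,0,0]},{"offset":[0,0,-0.17],"twist":[0,0,0]},{"offset":[-0.107,-0.081,-0.17],"twist":[0,0,-90]},{"offset":[-0.107,-0.081,-0.17],"twist":[0,0,-90]},{"offset":[-0.107,-0.081,-0.17],"twist":[0,0,-90]},{"offset":[-0.107,-0.081,-0.17],"twist":[0,0,-90]},{"offset":[-0.107,-0.081,-0.17],"twist":[0,0,-90]},{"offset":[-0.107,-0.081,-0.17],"twist":[0,0,-90]},{"offset":[-0.107,-0.081,-0.17],"twist":[0,0,-90]},{"offset":[-0.107,-0.081,-0.17],"twist":[0,0,-90]},{"offset":[-0.107,-0.081,-0.17],"twist":[0,0,-90]},{"offset":[-0.107,-0.081,-0.17],"twist":[0,0,-90]}]' ; python3 arc.py -.1,0,.187,90 -.06,0,.186,90 -.04,0,.18,90 -.025,0,.175,90
```

```text
t: 18.77
tool_pos: [0.4442, -0.1972, 0.2573]
tool_rot: [2.385, 2.044, 0.001]
contact_force: [0.2, -0.4, -0.8]
opening: 0.0001
grip_force: 0.0
t 18.77 pos [ 0.4442 -0.1972  0.2573] xang 81.2 F [ 0.2 -0.4 -0.8] q6 -24.0
[-0.0001, -0.0004, 0.0703] [0.0, -0.0, -0.2]
[0.0001, 0.0397, 0.0713] [0.0, -0.0, -0.2]
[0.0001, 0.0597, 0.0773] [0.0, -0.0, -0.2]
[0.0001, 0.0747, 0.0823] [0.0, -0.0, -0.2]
```

```bash
python3 -m crank '[{"offset":[0,0,0.05],"twist":[0,0,0]},{"offset":[0,0,0.07],"twist":[0,0,0]},{"offset":[0,0.01,0.07],"twist":[0,0,0]},{"offset":[0,0.02,0.07],"twist":[0,0,0]},{"offset":[0,0.03,0.07],"twist":[0,0,0]},{"offset":[0,0.04,0.071],"twist":[0,0,0]},{"offset":[0,0.05,0.074],"twist":[0,0,0]},{"offset":[0,0.06,0.077],"twist":[0,0,0]},{"offset":[0,0.068,0.08],"twist":[0,0,0]},{"offset":[0,0.075,0.082],"twist":[0,0,0]},{"offset":[0,0.075,0.082],"twist":[0,0,0]},{"offset":[0,0.075,-0.01],"twist":[0,0,0]},{"offset":[0,-0.05,-0.05],"twist":[0,0,0]},{"offset":[0,-0.1,-0.05],"twist":[0,0,0]},{"offset":[0,-0.1,-0.05],"twist":[0,0,0]},{"offset":[0,-0.1,-0.05],"twist":[0,0,0]}]';  python3 -c "
from station import *;import cv2,numpy as np
for n in ('side','top'):cv2.imwrite(f'pics/{n}4.png',cv2.cvtColor(get_image(n),cv2.COLOR_RGB2BGR))
a=cv2.imread('pics/side4.png')[195:295,240:340];b=cv2.imread('pics/top4.png')[160:260,305:405]
cv2.imwrite('pics/v4.png',cv2.resize(np.hstack([a,b]),None,fx=4,fy=4,interpolation=2))"
```

```text
t: 20.78
tool_pos: [0.3436, -0.1821, 0.3108]
tool_rot: [2.38, 2.037, 0.002]
contact_force: [0.8, -0.1, 0.6]
opening: 0.0001
grip_force: 0.0
```

View pics/v4.png

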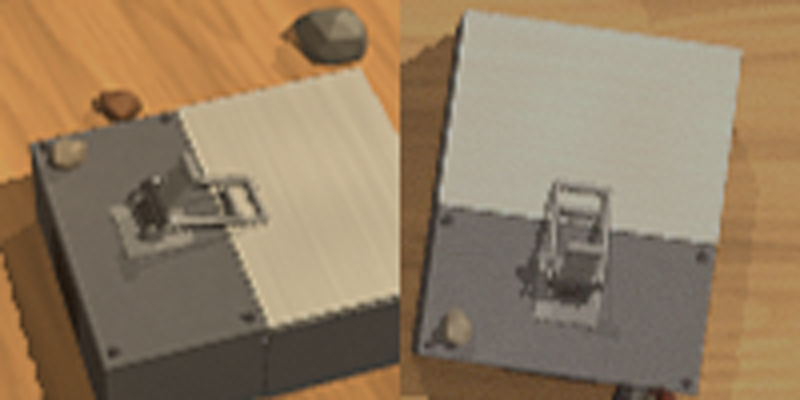

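Run:
```python
import subprocess
from math import *
a=["-.016,0,.25,90","-.016,0,.137,90","-.034,0,.138,90","-.045,0,.140,90","-.056,0,.141,90"]
for p,r in((80,.042),(70,.043),(60,.044),(50,.046),(40,.048),(30,.053),(20,.056),(10,.058),(0,.058),(-4,.058)):
    f=radians(p);rr=min(r,.052); t=.003 if r<.05 else .004
    a.append(f"{-.074-r*cos(f)+t*sin(f)+.0145:.4f},0,{.102+rr*sin(f)+t*cos(f):.4f},90")
print(subprocess.run(["python3","arc.py"]+a,capture_output=True,text=True).stdout)
```

```text
t 20.88 pos [ 0.345  -0.1822  0.3079] xang 81.2 F [ 0.1 -1.  -0.6] q6 -30.0
[0.0006, 0.1839, 0.0583] [0.1, 0.1, -0.2]
[0.0007, 0.1837, 0.1713] [0.1, 0.1, -0.2]
[0.0007, 0.1657, 0.1703] [0.1, 0.1, -0.2]
[0.0006, 0.1547, 0.1682] [0.1, 0.1, -0.2]
[0.0006, 0.1436, 0.1672] [0.1, 0.1, -0.2]
[0.0006, 0.1359, 0.1643] [0.1, 0.1, -0.2]
[0.0005, 0.1283, 0.1648] [0.1, 0.1, -0.2]
[0.0005, 0.1208, 0.1666] [0.1, 0.1, -0.2]
[0.0005, 0.1129, 0.1689] [0.1, 0.1, -0.2]
[0.0005, 0.1054, 0.1729] [0.1, 0.1, -0.2]
[0.0005, 0.0963, 0.1766] [0.1, 0.1, -0.2]
[0.0004, 0.0889, 0.1846] [0.1, 0.1, -0.2]
[0.0005, 0.0837, 0.1931] [0.1, 0.1, -0.2]
[0.0004, 0.0821, 0.2021] [0.1, 0.1, -0.2]
[0.0004, 0.082, 0.2057] [0.1, 0.1, -0.2]
```

```bash
python3 -m crank '[{"offset":[0.0005,0.06,0],"twist":[0,0,0]},{"offset":[0.0005,0.12,0],"twist":[0,0,0]},{"offset":[0.0005,0.184,0.03],"twist":[0,0,0]},{"offset":[0.0005,0.184,0.06],"twist":[0,0,0]},{"offset":[0.0005,0.184,0.12],"twist":[0,0,0]},{"offset":[0.0005,0.184,0.155],"twist":[0,0,0]},{"offset":[0.0005,0.184,0.171],"twist":[0,0,0]},{"offset":[0.0005,0.184,0.171],"twist":[0,0,0]},{"offset":[0.0005,0.175,0.17],"twist":[0,0,0]},{"offset":[0.0005,0.166,0.17],"twist":[0,0,0]},{"offset":[0.0005,0.155,0.168],"twist":[0,0,0]},{"offset":[0.0005,0.144,0.167],"twist":[0,0,0]},{"offset":[0.0005,0.136,0.164],"twist":[0,0,0]},{"offset":[0.0005,0.128,0.165],"twist":[0,0,0]}]'; python3 -m crank '[{"offset":[0,-0.0075,0.0015],"twist":[0,0,0]},{"offset":[0,-0.0155,0.004],"twist":[0,0,0]},{"offset":[0,-0.023,0.008],"twist":[0,0,0]}]';python3 go.py 0
```

```text
t: 22.62
tool_pos: [0.476, -0.2028, 0.1509]
tool_rot: [2.374, 2.037, 0.011]
contact_force: [0.1, 4.2, 22.6]
opening: 0.0
grip_force: 11.0
t: 23.0
tool_pos: [0.4506, -0.1993, 0.1431]
tool_rot: [2.379, 2.041, 0.001]
contact_force: [-14.0, 4.6, 27.8]
opening: -0.0003
grip_force: 13.7
t 23.0 pos [ 0.4506 -0.1993  0.1431] xang 81.3 F [-14.    4.6  27.8] q6 -24.0
```

```bash
python3 -c "
from station import *;import cv2,numpy as np
for n in ('side','top'):cv2.imwrite(f'pics/{n}5.png',cv2.cvtColor(get_image(n),cv2.COLOR_RGB2BGR))
a=cv2.imread('pics/side5.png')[205:285,240:320]
cv2.imwrite('pics/v5.png',cv2.resize(a,None,fx=7,fy=7,interpolation=2))"
```

```text
(no output)
```

View pics/v5.png

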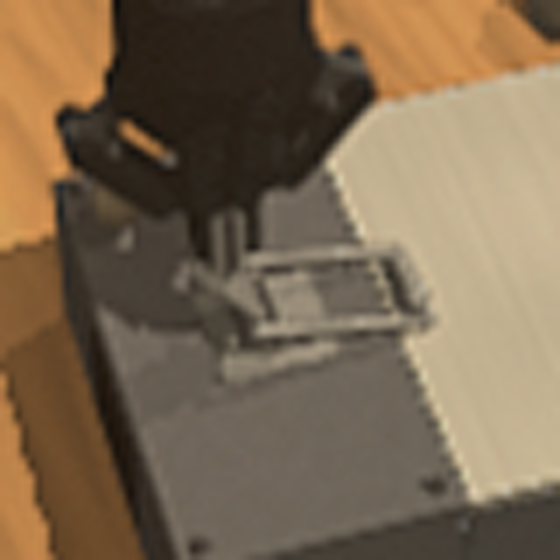

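```bash
python3 -m crank '[{"offset":[0,0,0],"twist":[0,0,0]},{"offset":[0,0,0],"twist":[0,0,0]}]'; python3 arc.py -.094,0,.135,90 -.1,0,.13,90
```

```text
t: 23.35
tool_pos: [0.4482, -0.199, 0.1415]
tool_rot: [2.383, 2.045, -0.006]
contact_force: [-18.0, 4.6, 28.8]
opening: 0.0003
grip_force: 14.3
t 23.35 pos [ 0.4482 -0.199   0.1415] xang 81.3 F [-18.    4.6  28.8] q6 -24.0
[0.0011, 0.0015, 0.0065] [-0.1, 0.2, -0.1]
[0.0011, -0.0045, 0.0115] [-0.1, 0.2, -0.1]
```

Run:
```python
from h import *
tu=np.array([ 0.5428,-0.2122,-0.1505])
P=lambda x,y,z:((proj("side",toW(tu,(x,y,z)))+.5-[240,205])*7).round().astype(int).tolist()
for d in(120,100,80,60,50,40,30,20):
    f=np.radians(d); print(d,[P(-.074-.052*np.cos(f),y,.102+.052*np.sin(f)) for y in(.013,-.013)])
print("pivot",P(-.074,-.013,.102),P(-.074,.013,.102))
print("tcp",P(-.0955,0,.1415),"keeper",P(-.0115,.015,.1),P(-.0115,-.015,.1),"seat",P(-.006,.02,.093),P(-.006,-.02,.093),P(.008,.02,.093),P(.008,-.02,.093))
a=cv2.imread('pics/side5.png')[228:260,255:308];b=cv2.imread('pics/top5.png')[195:240,325:380]
cv2.imwrite('pics/v6.png',cv2.resize(a,(795,480),interpolation=3))
```

```text
120 [[318, 202], [337, 247]]
100 [[278, 201], [297, 247]]
80 [[236, 210], [254, 257]]
60 [[196, 230], [213, 276]]
50 [[179, 242], [196, 289]]
40 [[164, 256], [181, 303]]
30 [[153, 271], [169, 318]]
20 [[145, 286], [161, 333]]
pivot [277, 334] [259, 288]
tcp [216, 259] keeper [399, 255] [422, 306] seat [408, 254] [438, 323] [439, 247] [469, 316]
```

View pics/v6.png

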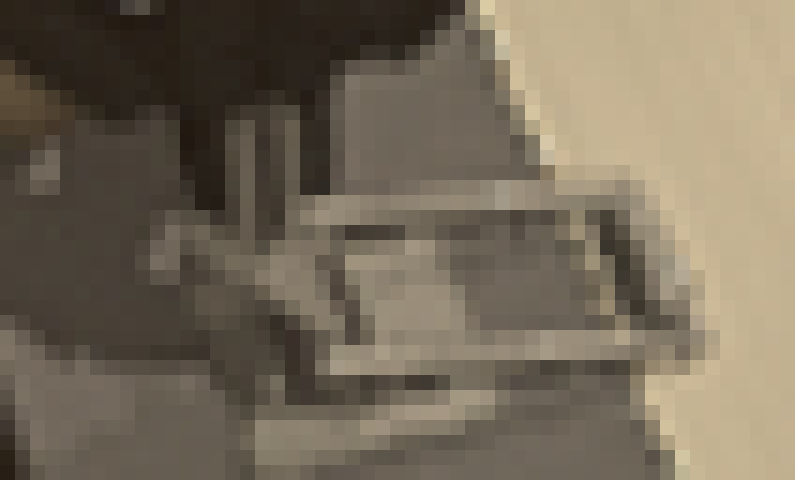

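```bash
python3 -m crank '[{"offset":[0,-0.006,0.003],"twist":[0,0,0]},{"offset":[0,-0.011,0.006],"twist":[0,0,0]},{"offset":[0,-0.016,0.011],"twist":[0,0,0]},{"offset":[0,-0.019,0.015],"twist":[0,0,0]},{"offset":[0,-0.019,0.015],"twist":[0,0,0]}]'; python3 arc.py -.118,0,.106,90
```

```text
t: 23.98
tool_pos: [0.4294, -0.1942, 0.1183]
tool_rot: [-2.383, -2.044, 0.001]
contact_force: [-0.0, 0.4, 0.2]
opening: 0.0
grip_force: 0.0
t 23.98 pos [ 0.4294 -0.1942  0.1183] xang 81.2 F [-0.   0.4  0.2] q6 -25.0
[-0.0008, -0.0032, 0.0123] [-0.1, -0.1, -0.1]
```

```bash
python3 -m crank '[{"offset":[0,-0.002,0.006],"twist":[0,0,0]},{"offset":[0,-0.002,0.012],"twist":[0,0,0]},{"offset":[0,-0.002,0.014],"twist":[0,0,0]},{"offset":[0,-0.002,0.016],"twist":[0,0,0]},{"offset":[0,-0.002,0.016],"twist":[0,0,0]}]'; python3 go.py 0
```

```text
t: 24.6
tool_pos: [0.4279, -0.1941, 0.1049]
tool_rot: [-2.382, -2.044, 0.002]
contact_force: [-6.7, 3.7, 11.1]
opening: -0.0003
grip_force: 5.7
t 24.6 pos [ 0.4279 -0.1941  0.1049] xang 81.3 F [-6.7  3.7 11.1] q6 -25.0
```

```bash
python3 -m crank '[{"offset":[0,0,-0.05],"twist":[0,0,0]},{"offset":[0,0,-0.11],"twist":[0,0,0]},{"offset":[0,0,-0.17],"twist":[0,0,0]},{"offset":[0,-0.06,-0.22],"twist":[0,0,0]},{"offset":[0,-0.08,-0.24],"twist":[0,0,0]},{"offset":[0,-0.08,-0.24],"twist":[0,0,0]},{"offset":[0,-0.08,-0.24],"twist":[0,0,0]},{"offset":[0,-0.08,-0.24],"twist":[0,0,0]}]'
python3 - <<'E'
from h import *
tu=np.array([ 0.5428,-0.2122,-0.1505])
for n in("side","top"):
    im=get_image(n); cv2.imwrite(f"pics/{n}7.png",cv2.cvtColor(im,cv2.COLOR_RGB2BGR))
    for q in("lever_tip","bail_bar","hasp_lug","handle_nose","rock_c","rock_b","jar","lid_edge"):
        print(n,q,[(np.round(d["rect"],1).tolist(),round(d["confidence"],2)) for d in cut_out(q,n)[:2]])
    P=lambda *L:proj(n,toW(tu,L)).round(1).tolist()
    print("expect tip flat",P(-.126,0,.104),"tip 60deg",P(-.1,0,.147),"seat",P(-.006,0,.093),"lug out", proj(n,[.449,.301,.105]).round(1),"rock_c",P(-.119,.082,.1))
    # grey-level profile along the housing centre line across the lever (flat lever is bright vs housing)
    print("centre",[int(im[tuple(int(round(c)) for c in proj(n,toW(tu,(x/1000,0,.105)))[::-1])].mean()) for x in range(-138,20,4)])
    print("y=35  ",[int(im[tuple(int(round(c)) for c in proj(n,toW(tu,(x/1000,-.035,.092)))[::-1])].mean()) for x in range(-138,20,4)])
E
```

```text
t: 25.6
tool_pos: [0.3493, -0.182, 0.3413]
tool_rot: [-2.381, -2.044, 0.001]
contact_force: [-0.3, -0.3, -1.0]
opening: -0.0002
grip_force: 0.0
side lever_tip [([268.6, 249.9, 18.6, 9.8], 0.75), ([293.7, 363.9, 20.8, 26.5], 0.61)]
side bail_bar []
side hasp_lug []
side handle_nose [([259.9, 149.1, 14.7, 15.8], 0.73)]
side rock_c [([323.9, 205.2, 21.3, 16.7], 0.76), ([368.5, 359.0, 20.3, 22.4], 0.56)]
side rock_b [([323.9, 205.2, 21.3, 16.7], 0.76), ([368.5, 359.0, 20.3, 22.4], 0.56)]
side jar [([229.3, 227.5, 25.2, 30.6], 0.66)]
side lid_edge [([321.9, 245.3, 72.5, 62.7], 0.97), ([260.4, 151.7, 16.1, 16.5], 0.6)]
expect tip flat [260.5, 252.5] tip 60deg [268.7, 240.6] seat [299.9, 245.7] lug out [215.7 156.5] rock_c [256.0, 232.8]
centre [62, 64, 98, 140, 132, 129, 131, 131, 130, 130, 129, 128, 129, 133, 122, 71, 81, 125, 135, 135, 135, 133, 99, 100, 100, 99, 100, 94, 105, 52, 57, 97, 157, 177, 172, 170, 169, 168, 167, 173]
y=35   [105, 100, 99, 99, 97, 98, 99, 100, 98, 100, 100, 101, 100, 99, 99, 101, 102, 99, 100, 99, 98, 98, 100, 99, 99, 100, 96, 96, 87, 120, 170, 169, 170, 168, 1
[... 396 characters left out ...]
), ([450.1, 208.7, 17.6, 13.0], 0.77)]
top jar [([279.6, 258.2, 22.1, 23.1], 0.66)]
top lid_edge [([353.9, 191.4, 74.1, 56.9], 0.66), ([351.1, 241.5, 13.2, 19.8], 0.2)]
expect tip flat [345.8, 248.0] tip 60deg [349.3, 239.6] seat [350.7, 209.8] lug out [185.7 237.7] rock_c [319.6, 241.7]
centre [86, 73, 137, 132, 136, 135, 136, 134, 136, 133, 135, 136, 136, 136, 106, 61, 116, 144, 140, 141, 140, 130, 115, 104, 106, 109, 105, 100, 114, 125, 115, 137, 134, 156, 167, 167, 167, 168, 164, 167]
y=35   [104, 105, 109, 104, 106, 103, 106, 107, 107, 103, 105, 110, 109, 102, 106, 108, 106, 105, 105, 105, 108, 105, 108, 106, 111, 105, 104, 101, 89, 137, 168, 168, 168, 166, 169, 165, 165, 165, 166, 164]
```

Run:
```python
from h import *
tu=np.array([ 0.5428,-0.2122,-0.1505])
for k in(0,4,7):
  for n in("side","top"):
    im=cv2.imread(f"pics/{n}{k}.png").astype(np.float32).mean(2)
    for y in(-.016,0,.016,.03):
        q=np.array([proj(n,toW(tu,(x/1000,y,.093))) for x in range(-30,26,2)],np.float32)
        if k: print(k,n,y,cv2.remap(im,q[None,:,0].copy(),q[None,:,1].copy(),1).astype(int)[0].tolist())
```

```text
4 side -0.016 [62, 55, 53, 75, 102, 120, 110, 106, 105, 101, 103, 117, 130, 135, 132, 130, 121, 118, 126, 141, 156, 165, 169, 168, 168, 168, 169, 170]
4 side 0 [94, 91, 90, 91, 109, 95, 62, 62, 77, 111, 143, 168, 177, 173, 158, 126, 94, 78, 113, 144, 165, 170, 171, 169, 168, 169, 171, 172]
4 side 0.016 [91, 93, 98, 113, 131, 115, 95, 85, 92, 108, 146, 157, 156, 151, 136, 116, 84, 81, 116, 142, 159, 164, 170, 171, 171, 171, 172, 174]
4 side 0.03 [85, 103, 118, 133, 136, 138, 136, 142, 148, 151, 152, 150, 145, 147, 154, 158, 161, 164, 166, 169, 171, 170, 169, 170, 171, 172, 173, 174]
4 top -0.016 [91, 94, 99, 111, 116, 114, 114, 115, 117, 115, 113, 113, 110, 105, 97, 99, 112, 126, 138, 152, 161, 168, 166, 165, 163, 166, 167, 166]
4 top 0 [102, 101, 111, 121, 127, 111, 102, 102, 124, 142, 154, 164, 170, 166, 151, 129, 117, 121, 141, 152, 160, 166, 166, 165, 167, 167, 167, 167]
4 top 0.016 [92, 90, 111, 130, 137, 107, 74, 85, 108, 137, 153, 164, 168, 163, 152, 130, 120, 117, 140, 154, 161, 166, 167, 165, 166, 167, 168, 168]
4 top 0.03 [64, 64, 81, 118, 136, 141, 131, 124, 120, 135, 150, 
[... 576 characters left out ...]
68, 163, 158, 160, 164, 169, 171, 172, 170, 169, 168, 169, 169, 169, 168, 168, 168, 170, 170, 171, 172]
7 top -0.016 [99, 97, 96, 98, 98, 97, 105, 112, 116, 125, 134, 149, 159, 167, 168, 168, 167, 166, 165, 166, 166, 167, 165, 164, 164, 165, 166, 167]
7 top 0 [103, 103, 111, 121, 129, 113, 103, 103, 120, 132, 134, 146, 159, 166, 168, 167, 166, 166, 167, 167, 168, 168, 166, 164, 166, 167, 167, 166]
7 top 0.016 [100, 94, 115, 133, 137, 108, 77, 82, 100, 124, 134, 144, 156, 164, 169, 168, 168, 168, 168, 168, 168, 167, 167, 167, 168, 169, 170, 170]
7 top 0.03 [100, 92, 99, 118, 132, 141, 148, 156, 164, 166, 168, 170, 170, 169, 168, 168, 168, 167, 167, 168, 167, 166, 167, 167, 167, 168, 169, 169]
```

```bash
python3 -c "
from station import *;print(finish_job())"
```

```text
the job is handed in; nothing more can be done
None
```

I handed the job in at about 26 s of the 72 s allowed, with the steps done in the order asked: handle off and hasp out (each pushed to its hard stop), lid shut, bail behind the keeper, lever flat. The bail's final seating I could only check by pixel readings, having used up my 10 picture views, and I touched none of the stones, jar, magnifier or brush.

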